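# Clamp a spice jar in the one-handed ratchet vice

### The job

Take the red-capped spice jar that stands with the salt and pepper shakers to the right of the wooden preparation board and fix it upright in the ratchet vice on the board, so that its cap can be unscrewed with one hand. The jaw has been left too far in: swing the brass pawl off the ratchet wheel by its red peg, turn the black knob back to open the jaw, stand the jar on the board between the jaws and let go of it; then swing the pawl back into the teeth and turn the knob clockwise, feeling each click, until the sprung jaw holds the jar firmly without being pressed solid. It is glass: do not over-tighten, never force the knob back against the pawl, and leave the salt and pepper shakers standing where they are.

Things in the scene. Friction and masses are not known exactly. Their poses are not given: they have to be found in the camera images.
- vice: Wooden board 150 x 350 x 18 mm, fixed to the worktop, with the ratchet vice on it. Origin: centre of its underside; x the short way (away from the robot at yaw 0), y the long way (left), z up; board top at z = 18 mm. Seen from above: knob axis at (-25, -55) mm, pawl pivot at (-33, -124) mm. The rest jaw (far, +y; a shallow rubber V) was left anywhere within 8 mm and is not measured.
- seat (a point): Point on the board's top where to stand the jar, centred between the jaws: with the moving jaw fully open the jar has 6 mm of room to it and 6 to 14 mm to the rest jaw (both jaws are at most 65 mm above the worktop). Axes as the vice's. Closing slides the jar against the rest jaw; it is gripped after 12 to 20 mm, to be felt.
- knob_grip (a point): Point on the axis of the black round fluted knob (48 mm diameter), at the height for the TCP; the knob reaches from 19 mm below to 9 mm above it, and the top of the 84 mm ratchet wheel lies 25 mm below it. Axes as the vice's (it does not turn with the knob).
- knob: Knob and steel wheel, 24 teeth (15 degrees a click). Origin: on the axis, wheel's underside. Clockwise from above closes the jaw, 18 mm per rad; back opens it (blocked with the pawl in); the fully open stop is 1.1 to 1.45 rad back. Held still it needs 0.02 N m with the pawl off, up to 0.08 N m on a tooth's ramp, plus 18 mm x the jaw's force; let go under load, it runs back to the last tooth.
- pawl_peg (a point): Middle of the upright red peg on the pawl's tail (13 mm diameter, 22 mm tall, from 13 mm below to 9 mm above this point; the brass tail's top is 8 mm below it), 40 mm from the pawl's pivot. Swinging it counter-clockwise from above about the pivot (mainly away from the robot, 16 mm) frees the pawl; clockwise puts it back.
- pawl (a joint): Angle of the brass pawl, rad: about 0.05 in a tooth gap, rising to about 0.13 over each tooth tip and dropping at each click, 0.45 when swung fully off. A spring strut (about 2 N at the peg) passes over centre and throws it to either end from 0.25 rad, where it stays.
- moving_jaw: Near jaw, driven along the vice's +y by the knob, with a rubber-faced pad (66 mm wide, from 22 to 56 mm above the board's underside) sprung at 1 N per mm over 16 mm: solid at 16 N; a firm hold is 5 to 15 N. Origin: under the middle of the pad's unpressed face, at (-25, 40) mm in the vice frame fully open. With the pawl off, the spring pushes it open again.
- spice_jar: Round glass spice jar with a red cap and a dark label, 106 mm tall; body 42 mm in diameter, cap 45 mm over the top 21 mm; 80 to 150 g. Origin: centre of its underside, z up. One of the three things that stand to the right of the board, in any order.
- salt_shaker: Glass shaker with white contents and a white cap, 37 mm across, 87 mm tall. Origin: centre of its underside. Leave it alone.
- pepper_shaker: Glass shaker with dark contents and a white cap, 37 mm across, 87 mm tall. Origin: centre of its underside. Leave it alone.
Things that resemble listed ones, but are neither listed nor needed, are in the scene too. What is shaped like the spice_jar but orange or pink is not meant.

How it is judged:
On the way, in this order (a step that is already met when the one before it is completed fails the run):
1. the pawl is swung off the ratchet wheel (value of joint pawl above 0.35 rad), for 0.2 s.
2. the jar stands upright on the board between the jaws, let go (x of spice_jar in the frame of vice between -0.04 and -0.01 m and y of spice_jar in the frame of vice between 0.05 and 0.09 m and z of spice_jar in the frame of vice between 0.013 and 0.023 m and angle between spice_jar's own z axis and vertical below 0.09 rad and contact force between the fingers and spice_jar below 0.1 N), for 0.2 s.
At the end, for the whole second after the job is handed in: The jar stands upright (within 5 degrees) on the board between the jaws, within 15 mm of their middle, and at rest; the pawl is in the teeth (below 0.2 rad) and holds the knob; the moving jaw presses on the jar with more than 4 N and less than 17 N; both shakers stand where they stood (x of spice_jar in the frame of vice between -0.04 and -0.01 m and y of spice_jar in the frame of vice between 0.05 and 0.09 m and z of spice_jar in the frame of vice between 0.013 and 0.023 m and angle between spice_jar's own z axis and vertical below 0.09 rad and value of joint pawl below 0.2 rad and contact force between moving_jaw and spice_jar between 4 and 17 N and linear speed of spice_jar below 0.01 m/s); the robot touches nothing.
It fails at once if the jaw squeezes the glass jar with more than 22 N (contact force between moving_jaw and spice_jar above 22 N).
It fails at once if the ratchet is forced: more than 40 N between pawl and wheel (contact force between pawl and knob above 40 N).
It fails at once if the jar is tipped over (angle between spice_jar's own z axis and vertical above 0.6 rad).
It fails at once if a shaker is pushed away by more than 25 mm or knocked over (distance of any of salt_shaker, pepper_shaker from where it was at the start of the episode above 0.025 m or angle between any of salt_shaker, pepper_shaker's own z axis and vertical above 0.3 rad).
It also fails if it takes over 72 s, if anything falls off the work surface, if the arm or the gripper's body presses on something with over 40 N, if the wrist force passes 120 N, or if a joint passes its speed limit or range.

### The arm

A 7-joint arm with a two-finger parallel gripper is mounted at the origin on a cart in front of the work surface, level with it; the furniture and walls round the work are solid. World frame = base frame: x ahead of the robot, y to its left, z up, the work surface at z = 0. Lengths are in m, angles in rad, forces in N, time in s.
With the tool pointing down it reaches from about 0.4 to 0.75 m from the base axis. Payload 19.5 kg.
Tool frame: the origin (TCP) lies between the finger pads, 19 mm behind the fingertips; this is the grasp point; z points along the fingers, y is the line along which they close (so a half turn about z gives the same grasp; the last joint's range is limited). The gripper opens to 85 mm and grips with 20 to 120 N. Pads are 22 mm wide; open, the fingers measure 114 mm over their backs; the gripper's body (76 mm by 85 mm) begins 54 mm behind the grasp point. The pads swing forward as they close: fully open they stand 13 mm farther back than shut.
Start: joints at [-1.39, 0.707, -0.028, 1.485, 0.022, 0.951, -0.075], TCP at [0.127, 0.561, 0.25] pointing down, gripper open.
Joint ranges: [-2.71, 2.71], [-0.32, 2.16], [-1.57, 1.52], [0, 2.45], [-1.46, 4.6], [0, 2.02], [-2.83, 2.83]. Speed limits (rad/s): [1.89, 1.89, 2.57, 2.57, 3.01, 3.01, 3.01].

### API

Orientations are given as a rotation vector (axis times angle).
In Python, from rig import telemetry, vision, ctrl gives the robot as it stands.
- The arm moves only by the tool drive_tool, never from a script. Its argument "commands" is a list of rows, each a list of 7 numbers: the closure in counts, from 0 (fully open) to 255 (shut), then the shift along the tool's x, y, z in cm, then the turn, a rotation vector about the tool's x, y, z in rad. In form: [[fingers, tx, ty, tz, wx, wy, wz], ...]. A call has exactly 10 rows; each row shifts and turns the commanded pose from where the row before left it, along the tool's axes as they then stand; what a row does not reach is not made up. A row lasts 1/12 s, in which the tool goes at most 41.7 mm and 7.16 degrees, less where a joint would pass 70% of its speed; a pose out of reach is approached as far as the arm can. A call with a gripper value outside its range is refused whole. The fingers move at their own pace and stop on an object; "squeeze" is the grip in N (left out, the last holds). Time passes only in rows, so rows that do not move let the fingers close, or fill a call up. It gives the time, the measured TCP pose, the force, the opening and the grip force at its end, in the units of the state.
- telemetry.state(): the state, without advancing time (a new reading comes with each control period).
- vision.capture(name): name is "scene" or "top" or "wrist"; returns a dict with "pixels" (420x560x3 uint8, blue, green, red), "vfov" (degrees; the focal length in pixels is half the picture's height over the tangent of half this angle, whatever the lens; pixels are square), "cx", "cy" (the principal point, pixels), "distortion" ([k1, k2, p1, p2, k3] as OpenCV has them; the pictures are not rectified), "rvec" (rotation vector, rad) and "tvec" (3), from world to camera coordinates, as OpenCV has them; the wrist camera has in their place "T_tool_cam" (4x4, takes a point from camera to tool coordinates, whose origin is the TCP and whose axes are the flange's). Camera axes: x right, y down, z forward; pixel columns grow to the right and rows downward; lengths in m; the calibration is good to about 2 mm. A picture is of the moment at which its call begins: read the wrist's pose just before it. There is no depth.
- ctrl.finish_job(): hands the job in; it is judged then, once.
The state is a dict: "time_s": time; "joint_pos": joint angles; "dq": joint speeds; "joint_torque": joint torques, N m; "eef_pos": TCP position; "ee_rot": TCP orientation; "ft_force": force on the tool from outside, world axes, zero at the start; "ft_torque": the same for the moment, N m; "width": finger opening in m; "gripper_force": force on a finger pad.
Only numpy, scipy, OpenCV 4.12 (cv2) and the standard library are available. Lean on these libraries where they do the work, as an engineer would, in place of code of your own. Each camera call takes 0.05 s, during which the arm holds its last target. There are 200 camera calls.

## Working session

There is one attempt and no reset: what is moved stays moved. The work goes in short steps, Python scripts to look and compute and a tool call to move; the robot and the scene stay as the last step left them, time stands still between calls to the robot, and variables do not carry over. Pictures are saved under pics/ and viewed, at most 10 in all, crops included, and the job is handed in when it is done.

Besides the shell and the picture viewer there is one more tool, called as name([rows], argument=value, ...), one row to a line, values as JSON. drive_tool: Moves the arm, as the interface text tells. Its arguments: {"type":"object","properties":{"commands":{"type":"array","items":{"type":"array","items":{"type":"number"}}},"squeeze":{"type":"number"}},"required":["commands"]}

```bash
ls; mkdir -p pics; python3 - <<'E'
from rig import telemetry, vision
import cv2
s=telemetry.state(); print({k:s[k] for k in('time_s','eef_pos','ee_rot','width','ft_force')})
for n in('top','scene'):
    c=vision.capture(n); cv2.imwrite(f'pics/{n}0.png',c['pixels']); print(n,{k:v for k,v in c.items() if k!='pixels'})
E
```

```text
pics
{'time_s': 0.0, 'eef_pos': array([0.1269876 , 0.56053511, 0.24951712]), 'ee_rot': array([-3.49272712e-01, -3.12198750e+00,  1.81382974e-03]), 'width': 0.08529149511074094, 'ft_force': array([ 0.26070409, -0.32630876, -0.37812076])}
top {'vfov': 57.4745947078407, 'cx': 281.07039758775704, 'cy': 212.02473825271457, 'distortion': array([-0.10337322,  0.        ,  0.        ,  0.        ,  0.        ]), 'rvec': array([ 2.13629398, -2.10577246,  0.21532626]), 'tvec': array([-0.18657012,  0.46777236,  0.85126927])}
scene {'vfov': 45.86076394270505, 'cx': 277.9173870274741, 'cy': 203.2510820406265, 'distortion': array([-0.075419,  0.      ,  0.      ,  0.      ,  0.      ]), 'rvec': array([ 2.32311654, -0.89229294,  0.30924162]), 'tvec': array([-0.45353814,  0.18618114,  1.03045584])}
```

View pics/top0.png

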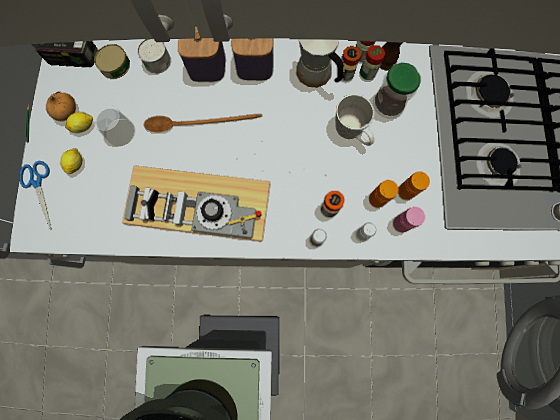

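View pics/scene0.png

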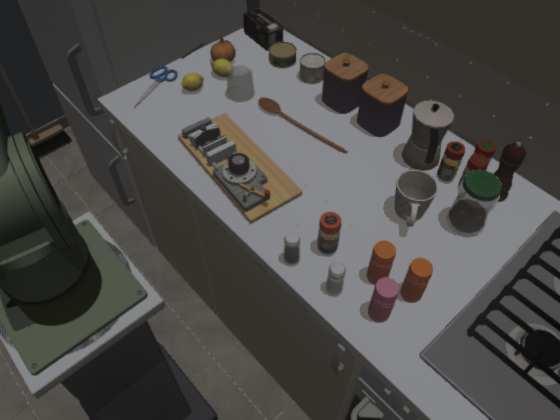

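The top view shows the board (corners about (134,166), (271,181), (266,241), (123,227)), with the knob near (212,210) and the red peg near (258,214). The red-capped jar is at (333,203) and the shakers at (318,237) and (367,231). Next I'll measure these.

```bash
cat > h.py <<'E'
import numpy as np, cv2
from scipy.spatial.transform import Rotation as R
from rig import telemetry, vision
def cam(c):
    f=c['pixels'].shape[0]/2/np.tan(np.radians(c['vfov'])/2)
    return np.array([[f,0,c['cx']],[0,f,c['cy']],[0,0,1]]),c['distortion']
def ext(c,s=None):  # world->camera R,t
    if 'rvec' in c: return R.from_rotvec(np.ravel(c['rvec'])).as_matrix(),np.ravel(c['tvec'])
    T=np.eye(4);T[:3,:3]=R.from_rotvec(s['ee_rot']).as_matrix();T[:3,3]=s['eef_pos']
    M=np.linalg.inv(T@c['T_tool_cam']);return M[:3,:3],M[:3,3]
def unproj(c,px,z,s=None):
    K,d=cam(c);Rm,t=ext(c,s)
    n=cv2.undistortPoints(np.array(px,float).reshape(-1,1,2),K,d)[:,0]
    r=np.c_[n,np.ones(len(n))]@Rm; o=-Rm.T@t
    return o+r*((z-o[2])/r[:,2])[:,None]
def proj(c,P,s=None):
    K,d=cam(c);Rm,t=ext(c,s)
    return cv2.projectPoints(np.array(P,float).reshape(-1,1,3),cv2.Rodrigues(Rm)[0],t,K,d)[0][:,0]
E
python3 - <<'E'
from h import *
c=vision.capture('top'); im=c['pixels']; K,d=cam(c); Rm,t=ext(c); print('cam',-Rm.T@t)
hsv=cv2.cvtColor(im,cv2.COLOR_BGR2HSV)
m=cv2.inRange(hsv,(10,60,90),(25,220,255)); w=np.zeros_like(m); w[160:250,115:280]=m[160:250,115:280]
w=cv2.morphologyEx(w,cv2.MORPH_OPEN,np.ones((3,3)))
ys,xs=np.nonzero(w); P=unproj(c,np.c_[xs,ys],.018)[:,:2].astype(np.float32)
r=cv2.minAreaRect(P); print('board',r, cv2.boxPoints(r))
def blob(lo,hi,box):
    x0,y0,x1,y1=box; mm=cv2.inRange(hsv[y0:y1,x0:x1],lo,hi); ys,xs=np.nonzero(mm); return np.array([xs.mean()+x0,ys.mean()+y0]),len(xs)
pk=blob((0,150,80),(8,255,255),(240,200,275,230)); print('peg',pk,[unproj(c,[pk[0]],z) for z in(.05,.06)])
for lab,p,z in(('knob',(212,210),.08),('jar',(333,203),.106),('s1',(318,237),.087),('s2',(367,231),.087)): print(lab,unproj(c,[p],z))
cv2.imwrite('pics/crop.png',cv2.resize(im[155:255,110:390],None,fx=2.85,fy=2.85,interpolation=cv2.INTER_CUBIC))
E
```

```text
cam [ 0.2953435  -0.1755349   0.92749042]
board ((0.4979749619960785, 0.029545709490776062), (0.34772518277168274, 0.15014207363128662), 83.84473419189453) [[ 0.40469462 -0.1352652 ]
 [ 0.5539712  -0.15136391]
 [ 0.5912553   0.19435662]
 [ 0.44197875  0.21045533]]
peg (array([258., 213.]), 21) [array([[ 0.46662151, -0.12597847,  0.05      ]]), array([[ 0.4646696 , -0.12654323,  0.06      ]])]
knob [[ 0.46609895 -0.02329529  0.08      ]]
jar [[ 0.48063845 -0.29369473  0.106     ]]
s1 [[ 0.40728129 -0.26213491  0.087     ]]
s2 [[ 0.42213744 -0.37197238  0.087     ]]
```

View pics/crop.png

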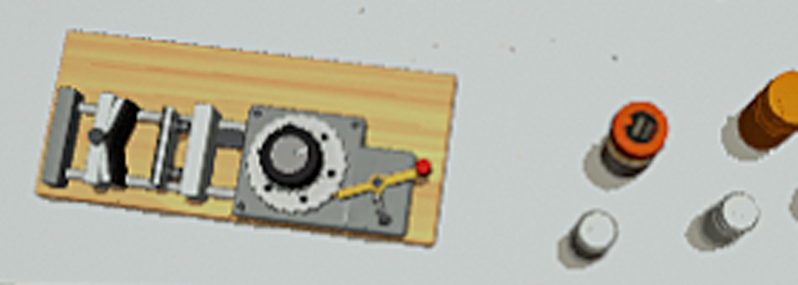

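```bash
cat >> h.py <<'E'
def tri(cams,px):
    A=[];b=[]
    for c,p in zip(cams,px):
        Rm,t=ext(c);K,d=cam(c);n=cv2.undistortPoints(np.array([[p]],float),K,d)[0,0]
        r=Rm.T@np.r_[n,1];r/=np.linalg.norm(r);M=np.eye(3)-np.outer(r,r);A.append(M);b.append(M@(-Rm.T@t))
    A=np.vstack(A);b=np.hstack(b);x=np.linalg.lstsq(A,b,rcond=None)[0];return x,np.linalg.norm(A@x-b)
def mv(target,yaw=None):
    """tool-axis shift (cm) to world target, then turn wz to put tool-y at world angle yaw (deg from +y, ccw)"""
    s=telemetry.state();Rm=R.from_rotvec(s['ee_rot']).as_matrix()
    print('shift cm',np.round(100*Rm.T@(np.array(target)-s['eef_pos']),2),'yaw now',np.degrees(np.arctan2(-Rm[0,1],Rm[1,1])).round(2),'z axis',Rm[:,2].round(3),'t',s['time_s'],'q',np.round(s['joint_pos'],2))
E
python3 - <<'E'
from h import *
a=vision.capture('top');b=vision.capture('scene');w=vision.capture('wrist');print(w['T_tool_cam'].round(3),w['vfov'])
def red(c,box):
    x0,y0,x1,y1=box;h=cv2.cvtColor(c['pixels'],cv2.COLOR_BGR2HSV)[y0:y1,x0:x1]
    m=cv2.inRange(h,(0,150,60),(6,255,255))|cv2.inRange(h,(174,150,60),(180,255,255));ys,xs=np.nonzero(m);return [xs.mean()+x0,ys.mean()+y0],len(xs)
pa=red(a,(240,200,275,230));pb=red(b,(255,180,280,205));print(pa,pb,tri([a,b],[pa[0],pb[0]]))
ja=(333,202)
cv2.imwrite('pics/sc.png',np.hstack([cv2.resize(b['pixels'][110:220,170:310],None,fx=3.4,fy=3.4,interpolation=cv2.INTER_CUBIC),cv2.resize(b['pixels'][195:305,275:365],None,fx=3.4,fy=3.4,interpolation=cv2.INTER_CUBIC)]))
mv((.42,-.06,.25))
E
```

```text
[[ 0.001 -0.951 -0.309  0.079]
 [ 1.     0.001 -0.    -0.   ]
 [ 0.    -0.309  0.951 -0.123]
 [ 0.     0.     0.     1.   ]] 68.13044529298878
([np.float64(258.09090909090907), np.float64(213.0909090909091)], 22) ([np.float64(266.7142857142857), np.float64(191.5)], 14) (array([ 0.46222711, -0.127323  ,  0.07096565]), np.float64(0.00015069202338648243))
shift cm [-4.229e+01 -5.406e+01  1.000e-02] yaw now -12.77 z axis [-0. -0. -1.] t 0.3 q [-1.39  0.71 -0.03  1.48  0.02  0.95 -0.08]
```

View pics/sc.png

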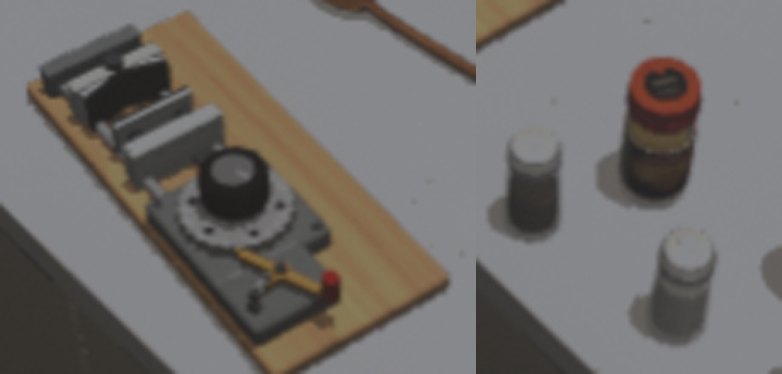

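drive_tool([
  [0,-3.33,-1.59,0,0,0,0],
  [0,-3.33,-1.59,0,0,0,0],
  [0,-3.33,-1.59,0,0,0,0],
  [0,-3.33,-1.59,0,0,0,0],
  [0,-3.33,-1.59,0,0,0,0],
  [0,-3.33,-1.59,0,0,0,0],
  [0,-3.33,-1.59,0,0,0,0],
  [0,-1.68,-3.25,0,0,0,0],
  [0,-1.68,-3.25,0,0,0,0],
  [0,-1.68,-3.25,0,0,0,0],
])

```text
time_s: 1.13
eef_pos: [0.3576, 0.2927, 0.2499]
ee_rot: [-0.349, -3.122, 0.0]
ft_force: [1.3, 0.8, 1.0]
width: 0.086
gripper_force: 0.0
```

drive_tool([
  [200,-1.68,-3.25,0,0,0,0],
  [200,-1.68,-3.25,0,0,0,0],
  [200,-1.68,-3.25,0,0,0,0],
  [200,-1.68,-3.25,0,0,0,0],
  [200,-1.68,-3.25,0,0,0,0],
  [255,-1.68,-3.25,0,0,0,0],
  [255,-1.68,-3.25,0,0,0,0],
  [255,-1.68,-3.25,0,0,0,0],
  [255,-1.68,-3.25,0,0,0,0],
  [255,-1.68,-3.25,0,0,0,0],
])

```text
time_s: 1.97
eef_pos: [0.4495, -0.0616, 0.2501]
ee_rot: [0.349, 3.122, -0.0]
ft_force: [0.4, 0.8, 0.4]
width: 0.0
gripper_force: 0.0
```

```bash
python3 - <<'E'
from h import *
s=telemetry.state();w=vision.capture('wrist');cv2.imwrite('pics/w1.png',w['pixels']);np.savez('w1.npz',**w,eef_pos=s['eef_pos'],ee_rot=s['ee_rot'])
print(s['eef_pos'],s['ee_rot'],s['width']);mv((.44,-.125,.17))
E
```

```text
[ 0.44953393 -0.06155852  0.2501371 ] [ 3.49421989e-01  3.12188213e+00 -1.40505834e-04] 3.584849929063128e-05
shift cm [-0.26 -5.71  8.01] yaw now -13.19 z axis [ 0.    -0.003 -1.   ] t 2.0167 q [ 0.17  0.54 -0.16  1.9   0.13  0.72  1.28]
```

View pics/w1.png

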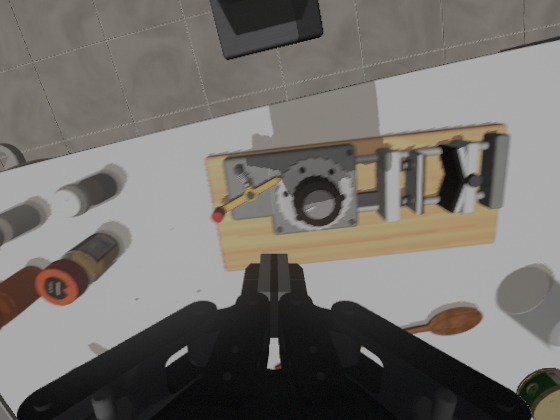

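```bash
sed -i 's/Rm,t=ext(c);K,d=cam(c);n=/Rm,t=ext(c,c);K,d=cam(c);n=/' h.py; python3 - <<'E'
from h import *
a=vision.capture('top');b=vision.capture('scene');w=dict(np.load('w1.npz'))
im=w['pixels']
h=cv2.cvtColor(im,cv2.COLOR_BGR2HSV)
def red(c,box):
    x0,y0,x1,y1=box;h=cv2.cvtColor(c['pixels'],cv2.COLOR_BGR2HSV)[y0:y1,x0:x1]
    m=cv2.inRange(h,(0,150,60),(6,255,255))|cv2.inRange(h,(174,150,60),(180,255,255));ys,xs=np.nonzero(m);return np.array([xs.mean()+x0,ys.mean()+y0]),len(xs)
pw=red(w,(195,195,240,235));print(pw)
print('peg top+wrist',tri([a,w],[(258.1,213.1),pw[0]]),'all',tri([a,b,w],[(258.1,213.1),(266.9,191.),pw[0]]))
print('knob',tri([a,w],[(212.8,208.7),(318,205)]),tri([a,b,w],[(212.8,208.7),(239.4,158.5),(318,205)]))
print('jar cap',tri([a,w],[(334,201),(64,285)]),'b',tri([a,b],[(334,201),(275+(665-476)/3.4,195+82/3.4)]))
# board from wrist
m=cv2.inRange(h,(8,60,90),(25,220,255));k=np.zeros_like(m);k[110:275,195:515]=m[110:275,195:515];k=cv2.morphologyEx(k,cv2.MORPH_OPEN,np.ones((3,3)))
ys,xs=np.nonzero(k);P=unproj(w,np.c_[xs,ys],.018,w)[:,:2].astype(np.float32);print('board',cv2.minAreaRect(P))
cv2.imwrite('pics/wc.png',cv2.resize(im[120:280,20:260],None,fx=3.3,fy=3.3,interpolation=cv2.INTER_CUBIC))
E
```

```text
(array([217.32075472, 216.98113208]), 53)
peg top+wrist (array([ 0.46437066, -0.12674512,  0.06599606]), np.float64(0.0016113324640530322)) all (array([ 0.46350819, -0.12624439,  0.07007026]), np.float64(0.0019289967249658388))
knob (array([ 0.47068783, -0.0231676 ,  0.07770763]), np.float64(0.002417640115702791)) (array([ 0.46698746, -0.02531723,  0.0939395 ]), np.float64(0.0034875616041195193))
jar cap (array([ 0.49050562, -0.296746  ,  0.09595508]), np.float64(0.004264862052258875)) b (array([ 0.48545191, -0.29606598,  0.11265246]), np.float64(0.00284656927736636))
board ((0.4982154071331024, 0.029666319489479065), (0.3437643349170685, 0.14850680530071259), 83.86058044433594)
```

```bash
python3 - <<'E'
from h import *
a=vision.capture('top');b=vision.capture('scene');w=dict(np.load('w1.npz'))
for z in(.07,.08,.085,.09,.095): print(z,[proj(c,[.4672,-.0225,z],c).round(1).tolist() for c in(a,b,w)])
for z in(.05,.06,.065,.07,.075): print('peg',z,[proj(c,[.4645,-.1265,z],c).round(1).tolist() for c in(a,b,w)])
print('jar',unproj(a,[(334,201)],.106),unproj(b,[(330.6,219.1)],.106),unproj(w,[(64,285)],.106,w))
im=w['pixels'];cv2.imwrite('pics/wk.png',cv2.resize(im[130:250,200:400],None,fx=4,fy=4,interpolation=cv2.INTER_CUBIC))
E
```

```text
0.07 [[[212.4, 210.4]], [[238.9, 165.3]], [[315.5, 198.6]]]
0.08 [[[211.7, 209.5]], [[238.6, 162.4]], [[316.8, 201.5]]]
0.085 [[[211.3, 209.1]], [[238.5, 160.9]], [[317.5, 202.9]]]
0.09 [[[210.9, 208.6]], [[238.3, 159.4]], [[318.2, 204.5]]]
0.095 [[[210.5, 208.2]], [[238.2, 157.9]], [[318.9, 206.1]]]
peg 0.05 [[[258.2, 213.9]], [[267.5, 196.7]], [[219.5, 211.3]]]
peg 0.06 [[[258.0, 213.1]], [[267.4, 193.9]], [[218.0, 214.3]]]
peg 0.065 [[[257.9, 212.7]], [[267.3, 192.5]], [[217.2, 215.8]]]
peg 0.07 [[[257.8, 212.2]], [[267.3, 191.0]], [[216.3, 217.4]]]
peg 0.075 [[[257.6, 211.8]], [[267.2, 189.6]], [[215.5, 219.0]]]
jar [[ 0.48519653 -0.29597337  0.106     ]] [[ 0.49148261 -0.29362346  0.106     ]] [[ 0.48919737 -0.2873327   0.106     ]]
```

View pics/wk.png

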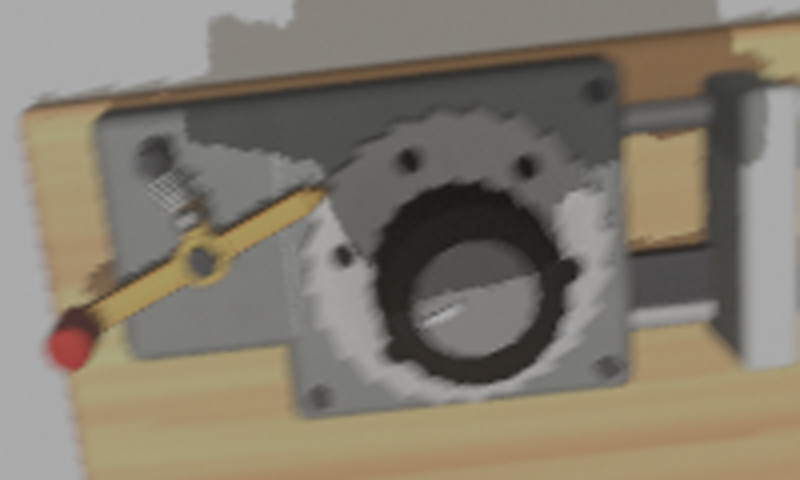

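```bash
python3 - <<'E'
from h import *
mv((.4405,-.1235,.12));mv((.4405,-.1235,.078))
E
```

```text
shift cm [-0.56 -6.47 13.  ] yaw now -12.76 z axis [-0.  0. -1.] t 2.2167 q [ 0.16  0.53 -0.16  1.9   0.13  0.71  1.27]
shift cm [-0.57 -6.47 17.2 ] yaw now -12.76 z axis [-0.  0. -1.] t 2.2167 q [ 0.16  0.53 -0.16  1.9   0.13  0.71  1.27]
```

drive_tool([
  [255,-0.19,-2.16,3,0,0,0],
  [255,-0.19,-2.16,3,0,0,0],
  [255,-0.19,-2.15,3,0,0,0],
  [255,0,0,2.5,0,0,0],
  [255,0,0,2.0,0,0,0],
  [255,0,0,1.5,0,0,0],
  [255,0,0,1.2,0,0,0],
  [255,0,0,1.0,0,0,0],
  [255,0,0,0,0,0,0],
  [255,0,0,0,0,0,0],
])

```text
time_s: 3.05
eef_pos: [0.4407, -0.123, 0.0781]
ee_rot: [-0.346, -3.122, -0.0]
ft_force: [0.4, 0.4, -0.7]
width: -0.0004
gripper_force: 0.0
```

```bash
python3 - <<'E'
from h import *
mv((.4405+.02,-.1235+.011,.078));print(telemetry.state()['ft_force'])
E
```

```text
shift cm [-1.7   1.45  0.01] yaw now -12.67 z axis [-0.001  0.    -1.   ] t 3.05 q [ 0.24  0.86 -0.07  2.07  0.23  0.22  1.32]
[ 0.43163615  0.36731824 -0.73554606]
```

drive_tool([
  [255,-0.3,0,0,0,0,0],
  [255,-0.35,0,0,0,0,0],
  [255,-0.2,0.15,0,0,0,0],
  [255,-0.2,0.15,0,0,0,0],
  [255,-0.2,0.18,0,0,0,0],
  [255,-0.2,0.18,0,0,0,0],
  [255,-0.2,0.18,0,0,0,0],
  [255,-0.2,0.2,0,0,0,0],
  [255,0,0,0,0,0,0],
  [255,0,0,0,0,0,0],
])

```text
time_s: 3.88
eef_pos: [0.461, -0.1178, 0.078]
ee_rot: [-0.349, -3.122, 0.0]
ft_force: [0.6, 1.0, 0.2]
width: -0.0003
gripper_force: 0.2
```

```bash
cat >> h.py <<'E'
def pegfind(z=.07):
    s=telemetry.state();w=vision.capture('wrist');h=cv2.cvtColor(w['pixels'],cv2.COLOR_BGR2HSV)
    m=cv2.inRange(h,(0,150,50),(6,255,255))|cv2.inRange(h,(174,150,50),(180,255,255))
    n,l,st,ce=cv2.connectedComponentsWithStats(m);out=[]
    for i in range(1,n):
        if st[i,4]>15:
            p=unproj(w,[ce[i]],z,s)[0]; v=p[:2]-[.4519,-.0902]
            if np.linalg.norm(v)<.055: out.append((ce[i].round(),st[i,4],p[:2].round(4),'ang',np.arctan2(v[1],v[0]).round(3),'r',np.linalg.norm(v).round(4)))
    return out,w,s
E
python3 - <<'E'
from h import *
w=dict(np.load('w1.npz'));print('before: ang',np.arctan2(-.0363,.0121))
o,_,s=pegfind();print(o,s['ft_force'])
E
```

```text
before: ang -1.2490457723982544
[] [0.59192668 1.02470393 0.15366068]
```

drive_tool([
  [255,0.8,-0.2,0,0,0,0],
  [255,0.8,-0.2,0,0,0,0],
  [255,0,0,-2,0,0,0],
  [255,0,0,-3,0,0,0],
  [255,0,0,-3,0,0,0],
  [255,0,0,-3,0,0,0],
  [150,0,2,-2,0,0,0],
  [80,0,3,0,0,0,0],
  [60,0,3,0,0,0,0],
  [60,0,0,0,0,0,0],
])

```text
time_s: 4.77
eef_pos: [0.4633, -0.0352, 0.2084]
ee_rot: [0.34, 3.121, 0.004]
ft_force: [0.3, 1.0, -0.7]
width: 0.0483
gripper_force: 0.0
```

```bash
python3 - <<'E'
from h import *
o,w,s=pegfind();print(o,s['eef_pos'],s['width']);mv((.4672,-.0225,.12))
cv2.imwrite('pics/w2.png',w['pixels'])
E
```

```text
[(array([189., 234.]), np.int32(100), array([ 0.4767, -0.117 ]), 'ang', np.float64(-0.823), 'r', np.float64(0.0365))] [ 0.46332169 -0.03516491  0.20844797] 0.04832931815387194
shift cm [-0.1   1.59  8.82] yaw now -12.54 z axis [ 0.001  0.001 -1.   ] t 4.8167 q [ 0.1   0.61 -0.14  1.93  0.14  0.61  1.22]
```

drive_tool([
  [20,-0.1,1.6,0,0,0,0],
  [20,0,0,1,0,0,0.12],
  [20,0,0,1,0,0,0.12],
  [20,0,0,1,0,0,0.12],
  [20,0,0,1,0,0,0.12],
  [20,0,0,1,0,0,0.12],
  [20,0,0,1,0,0,0.12],
  [20,0,0,1,0,0,0.12],
  [20,0,0,0.8,0,0,0.12],
  [20,0,0,0,0,0,0],
])

```text
time_s: 5.65
eef_pos: [0.4661, -0.0255, 0.1288]
ee_rot: [-1.759, -2.601, 0.003]
ft_force: [-0.6, 0.2, -1.0]
width: 0.0786
gripper_force: 0.0
```

```bash
python3 - <<'E'
from h import *
s=telemetry.state();print(s['eef_pos'],s['width']);mv((.4672,-.0225,.082))
a=vision.capture('top');print(a['pixels'].shape)
E
```

```text
[ 0.46612524 -0.02546298  0.12883657] 0.07864923159630884
shift cm [0.23 0.22 4.68] yaw now -68.15 z axis [-0.002 -0.001 -1.   ] t 5.65 q [-0.08  0.77  0.11  2.01 -0.21  0.38  0.58]
(420, 560, 3)
```

drive_tool([
  [20,0.2,0.2,1,0,0,0],
  [20,0,0,1.2,0,0,0],
  [20,0,0,1.0,0,0,0],
  [20,0,0,0.7,0,0,0],
  [20,0,0,0.5,0,0,0],
  [20,0,0,0.2,0,0,0],
  [20,0,0,0,0,0,0],
  [90,0,0,0,0,0,0],
  [90,0,0,0,0,0,0],
  [90,0,0,0,0,0,0],
], squeeze=25)

```text
time_s: 6.53
eef_pos: [0.468, -0.0223, 0.0843]
ee_rot: [1.751, 2.608, 0.0]
ft_force: [-0.5, -0.1, 0.3]
width: 0.0555
gripper_force: 0.0
```

```bash
cat >> h.py <<'E'
def st():
    s=telemetry.state();print({k:np.round(s[k],4) for k in('time_s','eef_pos','width','gripper_force','ft_force','ft_torque')})
E
python3 - <<'E'
from h import *
st();mv((.4672,-.0225,.082))
E
```

```text
{'time_s': np.float64(6.5333), 'eef_pos': array([ 0.468 , -0.0223,  0.0843]), 'width': np.float64(0.0555), 'gripper_force': np.float64(0.0), 'ft_force': array([-0.5434, -0.1326,  0.3062]), 'ft_torque': array([ 0.0142,  0.0036, -0.0437])}
shift cm [ 0.01 -0.08  0.23] yaw now -67.75 z axis [ 0.001 -0.    -1.   ] t 6.5333 q [-0.06  0.86  0.08  2.03 -0.22  0.26  0.59]
```

drive_tool([
  [90,0,0,0.1,0,0,0],
  [150,0,0,0,0,0,0],
  [150,0,0,0,0,0,0],
  [150,0,0,0,0,0,0],
  [150,0,0,0,0,0,-0.05],
  [150,0,0,0,0,0,-0.1],
  [150,0,0,0,0,0,-0.1],
  [150,0,0,0,0,0,-0.1],
  [150,0,0,0,0,0,-0.1],
  [150,0,0,0,0,0,0],
], squeeze=25)

```text
time_s: 7.37
eef_pos: [0.4707, -0.0212, 0.0836]
ee_rot: [1.111, 2.932, 0.006]
ft_force: [13.6, 7.6, 2.8]
width: 0.0469
gripper_force: 26.0
```

```bash
python3 - <<'E'
from h import *
st();mv((.4672,-.0225,.082))
E
```

```text
{'time_s': np.float64(7.3667), 'eef_pos': array([ 0.4707, -0.0212,  0.0836]), 'width': np.float64(0.0469), 'gripper_force': np.float64(25.9715), 'ft_force': array([13.6331,  7.6433,  2.77  ]), 'ft_torque': array([ 1.4344, -2.8333,  0.0276])}
shift cm [ 0.18 -0.33  0.16] yaw now -41.52 z axis [ 0.007  0.001 -1.   ] t 7.3667 q [-0.02  0.86  0.    2.03 -0.01  0.25  0.84]
```

drive_tool([
  [150,-0.1,0.28,0,0,0,0],
  [150,0,0,0,0,0,-0.1],
  [150,0,0,0,0,0,-0.1],
  [150,0,0,0,0,0,-0.1],
  [150,0,0,0,0,0,-0.1],
  [150,0,0,0,0,0,-0.1],
  [150,0,0,0,0,0,-0.08],
  [150,0,0,0,0,0,0],
  [150,0,0,0,0,0,0],
  [150,0,0,0,0,0,0],
])

```text
time_s: 8.2
eef_pos: [0.4716, -0.02, 0.0836]
ee_rot: [0.238, 3.13, 0.002]
ft_force: [4.2, 5.6, 10.3]
width: 0.0467
gripper_force: 26.6
```

```bash
python3 - <<'E'
from h import *
st();mv((.4672,-.0225,.082))
E
```

```text
{'time_s': np.float64(8.2), 'eef_pos': array([ 0.4716, -0.02  ,  0.0836]), 'width': np.float64(0.0467), 'gripper_force': np.float64(26.5832), 'ft_force': array([ 4.2271,  5.5689, 10.3323]), 'ft_torque': array([ 1.2864, -0.7469, -0.0287])}
shift cm [ 0.4  -0.32  0.15] yaw now -8.7 z axis [ 0.003  0.001 -1.   ] t 8.2 q [ 0.03  0.86 -0.09  2.02  0.25  0.28  1.14]
```

drive_tool([
  [150,0,0.1,0,0,0,-0.06],
  [150,0,0,0,0,0,-0.06],
  [150,0,0,0,0,0,-0.06],
  [150,0,0,0,0,0,-0.06],
  [150,0,0,0,0,0,0],
  [150,0,0,0,0,0,0],
  [150,0,0,0,0,0,0],
  [150,0,0,0,0,0,0],
  [150,0,0,0,0,0,0],
  [150,0,0,0,0,0,0],
])

```text
time_s: 9.03
eef_pos: [0.4713, -0.0193, 0.0835]
ee_rot: [-0.138, 3.137, 0.001]
ft_force: [1.4, 3.2, 8.3]
width: 0.047
gripper_force: 26.7
```

```bash
python3 - <<'E'
from h import *
st();mv((.4672,-.0225,.082))
E
```

```text
{'time_s': np.float64(9.0333), 'eef_pos': array([ 0.4713, -0.0193,  0.0835]), 'width': np.float64(0.047), 'gripper_force': np.float64(26.6638), 'ft_force': array([1.3614, 3.2354, 8.3259]), 'ft_torque': array([ 0.7466, -0.2933,  0.0589])}
shift cm [ 0.43 -0.28  0.15] yaw now 5.03 z axis [ 0.002  0.001 -1.   ] t 9.0333 q [ 0.05  0.86 -0.13  2.02  0.36  0.29  1.27]
```

drive_tool([
  [150,0,0,0,0,0,-0.04],
  [150,0,0,0,0,0,-0.04],
  [150,0,0,0,0,0,-0.04],
  [150,0,0,0,0,0,-0.04],
  [150,0,0,0,0,0,-0.04],
  [150,0,0,0,0,0,0],
  [150,0,0,0,0,0,0],
  [150,0,0,0,0,0,0],
  [150,0,0,0,0,0,0],
  [150,0,0,0,0,0,0],
])

```text
time_s: 9.87
eef_pos: [0.4707, -0.0192, 0.0832]
ee_rot: [-0.451, 3.109, 0.001]
ft_force: [-0.2, 5.2, 3.7]
width: 0.047
gripper_force: 26.6
```

```bash
python3 - <<'E'
from h import *
st();mv((.4672,-.0225,.082))
E
```

```text
{'time_s': np.float64(9.8667), 'eef_pos': array([ 0.4707, -0.0192,  0.0832]), 'width': np.float64(0.047), 'gripper_force': np.float64(26.5509), 'ft_force': array([-0.1925,  5.2094,  3.7221]), 'ft_torque': array([1.1555, 0.2712, 0.0177])}
shift cm [ 0.43 -0.22  0.12] yaw now 16.5 z axis [ 0.     0.001 -1.   ] t 9.8667 q [ 0.07  0.86 -0.17  2.02  0.45  0.3   1.39]
```

drive_tool([
  [0,0,0,0,0,0,0],
  [0,0,0,0,0,0,0],
  [0,0,0,0,0,0,0],
  [0,0,0,-1,0,0,0],
  [0,0,0,-2.5,0,0,0],
  [0,0,0,-3,0,0,0],
  [0,0,0,-3,0,0,0],
  [0,0,0,-3,0,0,0],
  [0,0,0,-2,0,0,0],
  [0,0,0,0,0,0,0],
])

```text
time_s: 10.7
eef_pos: [0.4716, -0.02, 0.2314]
ee_rot: [-0.448, 3.105, -0.002]
ft_force: [0.3, -0.0, -0.1]
width: 0.0854
gripper_force: 0.0
```

```bash
python3 - <<'E'
from h import *
o,w,s=pegfind();print(o);st();mv((.4855,-.2935,.23));cv2.imwrite('pics/w3.png',w['pixels'])
np.savez('w3.npz',**w,eef_pos=s['eef_pos'],ee_rot=s['ee_rot'])
E
```

```text
[(array([173., 172.]), np.int32(113), array([ 0.4767, -0.1172]), 'ang', np.float64(-0.827), 'r', np.float64(0.0367))]
{'time_s': np.float64(10.75), 'eef_pos': array([ 0.4711, -0.0201,  0.2295]), 'width': np.float64(0.0854), 'gripper_force': np.float64(0.0), 'ft_force': array([ 0.3049, -0.5688, -1.178 ]), 'ft_torque': array([ 0.0441, -0.0146,  0.016 ])}
shift cm [  6.35 -26.63  -0.03] yaw now 16.42 z axis [ 0.003 -0.    -1.   ] t 10.75 q [ 0.19  0.6  -0.36  1.87  0.31  0.72  1.51]
```

View pics/w3.png

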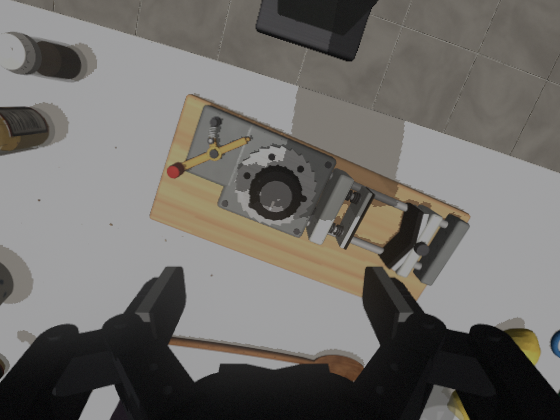

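```bash
python3 - <<'E'
from h import *
w=dict(np.load('w3.npz'));im=w['pixels']
h=cv2.cvtColor(im,cv2.COLOR_BGR2HSV);m=cv2.inRange(h,(8,60,90),(25,220,255));k=np.zeros_like(m);k[90:310,145:475]=m[90:310,145:475];k=cv2.morphologyEx(k,cv2.MORPH_OPEN,np.ones((3,3)))
ys,xs=np.nonzero(k);P=unproj(w,np.c_[xs,ys],.018,w)[:,:2].astype(np.float32);print('board',cv2.minAreaRect(P))
th=np.radians(-6.15);A=np.array([[np.cos(th),-np.sin(th)],[np.sin(th),np.cos(th)]]);C=np.array([.498,.0296])
for n,p,z in(('knobtop',(276,195),.091),('padface a',(373,194),.056),('padface b',(346,249),.056),('V a',(408,205),.06),('V b',(383,260),.06)):
    q=unproj(w,[p],z,w)[0,:2];print(n,q.round(4),'vice',(A.T@(q-C)).round(4))
cv2.imwrite('pics/jw.png',cv2.resize(im[150:310,220:480],None,fx=3,fy=3,interpolation=cv2.INTER_CUBIC))
E
```

```text
board ((0.4981635510921478, 0.031353190541267395), (0.3451939821243286, 0.14808283746242523), 83.83232879638672)
knobtop [ 0.4656 -0.0203] vice [-0.0269 -0.0531]
padface a [0.4464 0.0753] vice [-0.0562  0.0399]
padface b [0.5108 0.0708] vice [0.0083 0.0423]
V a [0.4463 0.1119] vice [-0.0602  0.0763]
V b [0.5102 0.1117] vice [0.0033 0.0829]
```

View pics/jw.png

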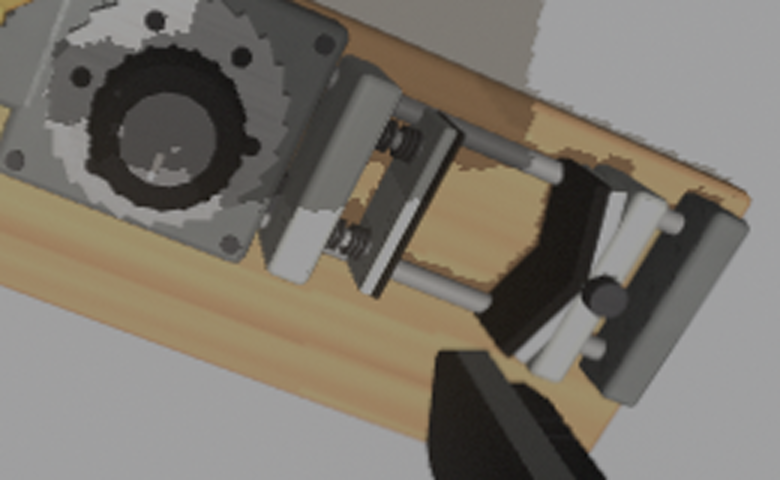

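drive_tool([
  [0,0.9,-3.8,0,0,0,0],
  [0,0.9,-3.8,0,0,0,0],
  [0,0.9,-3.8,0,0,0,0],
  [0,0.9,-3.8,0,0,0,0],
  [0,0.9,-3.8,0,0,0,0],
  [0,0.9,-3.8,0,0,0,0],
  [0,0.9,-3.8,0,0,0,0],
  [0,0,0,0,0,0,0.12],
  [0,0,0,0,0,0,0.12],
  [0,0,0,0,0,0,0.12],
])

```text
time_s: 11.58
eef_pos: [0.485, -0.2934, 0.2267]
ee_rot: [-0.125, -3.137, -0.001]
ft_force: [-0.1, 0.4, -0.7]
width: 0.0855
gripper_force: 0.0
```

```bash
python3 - <<'E'
from h import *
s=telemetry.state();w=vision.capture('wrist');im=w['pixels'];cv2.imwrite('pics/w4.png',im);st()
h=cv2.cvtColor(im,cv2.COLOR_BGR2HSV);m=cv2.inRange(h,(0,150,60),(9,255,255))|cv2.inRange(h,(176,150,60),(180,255,255))
n,l,sts,ce=cv2.connectedComponentsWithStats(m)
for i in range(1,n):
    if sts[i,4]>60: print(sts[i],ce[i].round(1),unproj(w,[ce[i]],.1,s)[0].round(4))
a=vision.capture('top');cv2.imwrite('pics/t4.png',a['pixels'])
mv((.487,-.2935,.097))
E
```

```text
{'time_s': np.float64(11.6333), 'eef_pos': array([ 0.4852, -0.2929,  0.2269]), 'width': np.float64(0.086), 'gripper_force': np.float64(0.0), 'ft_force': array([ 0.8571,  0.6334, -0.0943]), 'ft_torque': array([-0.0145, -0.0428, -0.0066])}
[452 169  13  13 121] [457.4 175.6] [ 0.4699 -0.1398  0.1   ]
[247 205  47  33 487] [266.2 225.6] [ 0.5013 -0.3015  0.1   ]
[ 79 244  21  18 107] [ 89.  251.2] [ 0.5134 -0.4625  0.1   ]
shift cm [-0.19 -0.07 13.01] yaw now -4.32 z axis [-0.001  0.    -1.   ] t 11.6833 q [ 0.64  0.73 -0.3   1.54  0.26  0.91  1.75]
```

View pics/w4.png

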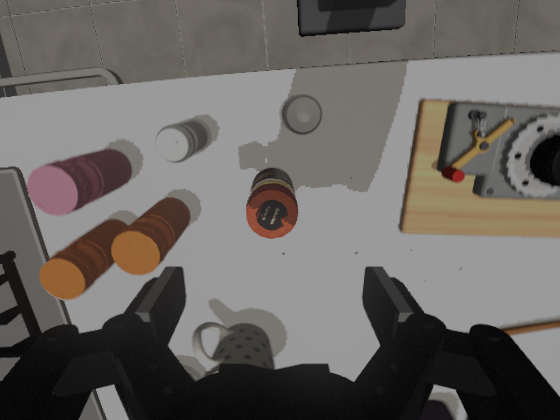

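Picture w4 shows the cap top centred near (272,213), and neither shaker near the finger paths.

```bash
python3 - <<'E'
from h import *
s=telemetry.state();w=vision.capture('wrist')
q=unproj(w,[(272,213),(272,215),(247,213),(298,213)],.106,s);print(q.round(4));print(proj(w,[*q[0,:2],.106],s),proj(w,[*q[0,:2],0.0],s))
a=vision.capture('top');print('top',unproj(a,[(334,202)],.106))
mv((*q[0,:2],.097))
E
```

```text
[[ 0.4888 -0.2948  0.106 ]
 [ 0.4906 -0.295   0.106 ]
 [ 0.4873 -0.3156  0.106 ]
 [ 0.4904 -0.2733  0.106 ]]
[[272. 213.]] [[272.50515641 183.4916957 ]]
top [[ 0.482934   -0.29594138  0.106     ]]
shift cm [-0.37 -0.2  13.04] yaw now -3.9 z axis [-0.001  0.    -1.   ] t 11.7833 q [ 0.64  0.73 -0.31  1.54  0.26  0.91  1.75]
```

drive_tool([
  [0,-0.4,-0.2,1,0,0,0],
  [0,0,0,2.5,0,0,0],
  [0,0,0,3,0,0,0],
  [0,0,0,2.5,0,0,0],
  [0,0,0,2,0,0,0],
  [0,0,0,1.3,0,0,0],
  [0,0,0,0.6,0,0,0],
  [60,0,0,0,0,0,0],
  [60,0,0,0,0,0,0],
  [60,0,0,0,0,0,0],
], squeeze=25)

```text
time_s: 12.62
eef_pos: [0.4897, -0.2953, 0.0998]
ee_rot: [0.113, 3.139, -0.001]
ft_force: [0.2, -0.7, 1.3]
width: 0.0653
gripper_force: 0.0
```

drive_tool([
  [75,0,0,0,0,0,0],
  [90,0,0,0,0,0,0],
  [150,0,0,0,0,0,0],
  [150,0,0,0,0,0,0],
  [150,0,0,0,0,0,0],
  [150,0,0,0,0,0,0],
  [150,0,0,0,0,0,0],
  [150,0,0,0,0,0,0],
  [150,0,0,-0.3,0,0,0],
  [150,0,0,-0.7,0,0,0],
], squeeze=30)

```text
time_s: 13.45
eef_pos: [0.4891, -0.295, 0.1089]
ee_rot: [-0.114, -3.139, -0.001]
ft_force: [-0.2, 0.2, -2.3]
width: 0.0435
gripper_force: 30.8
```

```bash
python3 - <<'E'
from h import *
st();mv((.4825,.1005,.2))
E
```

```text
{'time_s': np.float64(13.45), 'eef_pos': array([ 0.4891, -0.295 ,  0.1089]), 'width': np.float64(0.0435), 'gripper_force': np.float64(30.8458), 'ft_force': array([-0.2193,  0.2483, -2.2851]), 'ft_torque': array([ 0.0598,  0.0057, -0.0209])}
shift cm [ 3.53 39.4  -9.1 ] yaw now -4.16 z axis [-0.001  0.    -1.   ] t 13.45 q [ 0.61  0.9  -0.25  1.64  0.33  0.64  1.69]
```

drive_tool([
  [150,0,0,-2,0,0,0],
  [150,0,0,-3,0,0,0],
  [150,0,0,-3,0,0,0],
  [150,0.2,2,-2.5,0,0,0],
  [150,0.35,3.7,0,0,0,0],
  [150,0.35,3.7,0,0,0,0],
  [150,0.35,3.7,0,0,0,0],
  [150,0.35,3.7,0,0,0,0],
  [150,0.35,3.7,0,0,0,0],
  [150,0.35,3.7,0,0,0,0],
])

```text
time_s: 14.28
eef_pos: [0.4836, -0.0504, 0.2147]
ee_rot: [0.115, 3.139, -0.0]
ft_force: [0.8, 1.0, -1.4]
width: 0.0437
gripper_force: 31.2
```

drive_tool([
  [150,0.35,3.7,0,0,0,0],
  [150,0.35,3.7,0,0,0,0],
  [150,0.3,3,0,0,0,0],
  [150,0.2,2,0,0,0,0],
  [150,0.1,1.5,0,0,0,0],
  [150,0,0.5,0,0,0,0],
  [150,0,0,0,0,0,0],
  [150,0,0,0,0,0,0],
  [150,0,0,0,0,0,0],
  [150,0,0,0,0,0,0],
])

```text
time_s: 15.12
eef_pos: [0.4816, 0.0914, 0.2141]
ee_rot: [-0.117, -3.139, 0.001]
ft_force: [1.2, -0.2, -1.6]
width: 0.0437
gripper_force: 31.1
```

```bash
python3 - <<'E'
from h import *
st();mv((.4815,.1,.119))
E
```

```text
{'time_s': np.float64(15.1167), 'eef_pos': array([0.4816, 0.0914, 0.2141]), 'width': np.float64(0.0437), 'gripper_force': np.float64(31.1432), 'ft_force': array([ 1.1957, -0.1872, -1.6165]), 'ft_torque': array([ 0.0004,  0.0194, -0.0301])}
shift cm [0.07 0.86 9.51] yaw now -4.26 z axis [-0. -0. -1.] t 15.1167 q [-0.13  0.64 -0.21  1.83  0.2   0.69  1.04]
```

drive_tool([
  [150,0.07,0.86,0,0,0,0],
  [150,0,0,2,0,0,0],
  [150,0,0,2,0,0,0],
  [150,0,0,1.5,0,0,0],
  [150,0,0,1.3,0,0,0],
  [150,0,0,1.0,0,0,0],
  [150,0,0,0.8,0,0,0],
  [150,0,0,0.4,0,0,0],
  [150,0,0,0,0,0,0],
  [150,0,0,0,0,0,0],
])

```text
time_s: 15.95
eef_pos: [0.4816, 0.1012, 0.1243]
ee_rot: [0.114, 3.139, -0.0]
ft_force: [0.5, 1.0, -1.6]
width: 0.0436
gripper_force: 31.2
```

drive_tool([
  [150,0,0,0.2,0,0,0],
  [150,0,0,0.1,0,0,0],
  [150,0,0,0.1,0,0,0],
  [150,0,0,0,0,0,0],
  [150,0,0,0,0,0,0],
  [150,0,0,0,0,0,0],
  [150,0,0,0,0,0,0],
  [150,0,0,0,0,0,0],
  [150,0,0,0,0,0,0],
  [150,0,0,0,0,0,0],
])

```text
time_s: 16.78
eef_pos: [0.4815, 0.1011, 0.12]
ee_rot: [-0.114, -3.14, 0.0]
ft_force: [0.5, -0.2, -1.6]
width: 0.0433
gripper_force: 31.2
```

```bash
python3 - <<'E'
from h import *
st();mv((.4815,.1,.116))
E
```

```text
{'time_s': np.float64(16.7833), 'eef_pos': array([0.4815, 0.1011, 0.12  ]), 'width': np.float64(0.0433), 'gripper_force': np.float64(31.2224), 'ft_force': array([ 0.4643, -0.2264, -1.6371]), 'ft_torque': array([0.0196, 0.0299, 0.0348])}
shift cm [-0.01 -0.11  0.4 ] yaw now -4.17 z axis [-0. -0. -1.] t 16.7833 q [-0.19  0.8  -0.15  1.92  0.26  0.44  0.97]
```

Lower slowly until the weight is taken.

drive_tool([
  [150,0,0,0.05,0,0,0],
  [150,0,0,0.05,0,0,0],
  [150,0,0,0.05,0,0,0],
  [150,0,0,0.05,0,0,0],
  [150,0,0,0,0,0,0],
  [150,0,0,0,0,0,0],
  [150,0,0,0,0,0,0],
  [150,0,0,0,0,0,0],
  [150,0,0,0,0,0,0],
  [150,0,0,0,0,0,0],
])

```text
time_s: 17.62
eef_pos: [0.4815, 0.1011, 0.118]
ee_rot: [0.114, 3.14, -0.0]
ft_force: [0.1, 0.4, -1.6]
width: 0.0436
gripper_force: 31.2
```

drive_tool([
  [150,0,0,0.05,0,0,0],
  [150,0,0,0.05,0,0,0],
  [150,0,0,0,0,0,0],
  [150,0,0,0,0,0,0],
  [150,0,0,0,0,0,0],
  [150,0,0,0,0,0,0],
  [150,0,0,0,0,0,0],
  [150,0,0,0,0,0,0],
  [150,0,0,0,0,0,0],
  [150,0,0,0,0,0,0],
])

```text
time_s: 18.45
eef_pos: [0.4817, 0.1011, 0.1176]
ee_rot: [0.115, 3.138, -0.0]
ft_force: [-2.2, -1.8, 12.8]
width: 0.0437
gripper_force: 32.6
```

drive_tool([
  [150,0,0,-0.05,0,0,0],
  [100,0,0,0,0,0,0],
  [70,0,0,0,0,0,0],
  [40,0,0,0,0,0,0],
  [0,0,0,0,0,0,0],
  [0,0,0,0,0,0,0],
  [0,0,0,-1,0,0,0],
  [0,0,0,-3,0,0,0],
  [0,0,0,-3,0,0,0],
  [0,0,0,-3,0,0,0],
])

```text
time_s: 19.28
eef_pos: [0.4811, 0.1011, 0.2187]
ee_rot: [-0.114, -3.139, 0.0]
ft_force: [1.2, 0.0, 0.7]
width: 0.085
gripper_force: 0.0
```

```bash
python3 - <<'E'
from h import *
st();s=telemetry.state();w=vision.capture('wrist');cv2.imwrite('pics/w5.png',w['pixels']);o,_,_=pegfind();print(o)
im=w['pixels'];h=cv2.cvtColor(im,cv2.COLOR_BGR2HSV);m=cv2.inRange(h,(0,150,60),(9,255,255));n,l,sts,ce=cv2.connectedComponentsWithStats(m)
for i in range(1,n):
    if sts[i,4]>60: print(sts[i],ce[i].round(1),unproj(w,[ce[i]],.124,s)[0].round(4))
print(proj(w,[[.4815,.101,.124],[.4815,.101,.018]],s))
mv((.4955,-.095,.2))
E
```

```text
{'time_s': np.float64(19.2833), 'eef_pos': array([0.4811, 0.1011, 0.2187]), 'width': np.float64(0.085), 'gripper_force': np.float64(0.0), 'ft_force': array([1.2484, 0.0058, 0.6966]), 'ft_torque': array([-0.012 ,  0.0096, -0.0184])}
[(array([ 48., 208.]), np.int32(84), array([ 0.4773, -0.1146]), 'ang', np.float64(-0.766), 'r', np.float64(0.0352))]
[ 245  193   58   54 1526] [273.9 218.6] [0.4802 0.1008 0.124 ]
[ 40 207  11  10  78] [ 44.9 211.6] [ 0.4624 -0.0715  0.124 ]
[[274.28017569 220.20228044]
 [274.14823495 186.13551944]]
shift cm [ -2.7  -19.5    2.09] yaw now -4.19 z axis [ 0.005  0.001 -1.   ] t 19.3833 q [-0.15  0.63 -0.22  1.82  0.2   0.71  1.02]
```

drive_tool([
  [255,-0.7,-3.6,0,0,0,0],
  [255,-0.7,-3.6,0,0,0,0],
  [255,-0.7,-3.6,0,0,0,0],
  [255,-0.7,-3.6,0,0,0,0],
  [255,-0.6,-3.5,0,0,0,0],
  [255,-0.6,-3.5,1,0,0,0],
  [255,0,0,2,0,0,0],
  [255,0,0,2,0,0,0],
  [255,0,0,2,0,0,0],
  [255,0,0,1,0,0,0],
])

```text
time_s: 20.22
eef_pos: [0.5049, -0.1152, 0.1352]
ee_rot: [-0.115, -3.137, -0.001]
ft_force: [-0.2, -0.1, -0.5]
width: -0.0001
gripper_force: 0.0
```

```bash
python3 - <<'E'
from h import *
st();o,_,_=pegfind();print(o)
mv((.506,-.115,.078))
E
```

```text
{'time_s': np.float64(20.2167), 'eef_pos': array([ 0.5049, -0.1152,  0.1352]), 'width': np.float64(-0.0001), 'gripper_force': np.float64(0.0), 'ft_force': array([-0.1752, -0.1276, -0.5091]), 'ft_torque': array([ 0.0022,  0.009 , -0.0078])}
[(array([267., 194.]), np.int32(247), array([ 0.4768, -0.1181]), 'ang', np.float64(-0.842), 'r', np.float64(0.0374))]
shift cm [-0.16  0.01  5.64] yaw now -4.17 z axis [-0.004  0.001 -1.   ] t 20.2667 q [ 0.28  0.8  -0.22  1.82  0.3   0.56  1.37]
```

drive_tool([
  [255,0,0,1.5,0,0,0],
  [255,0,0,1.5,0,0,0],
  [255,0,0,1.3,0,0,0],
  [255,0,0,1.0,0,0,0],
  [255,0,0,0.4,0,0,0],
  [255,0,0,0,0,0,0],
  [255,0.4,0,0,0,0,0],
  [255,0.3,0,0,0,0,0],
  [255,0.2,0,0,0,0,0],
  [255,0,0,0,0,0,0],
])

```text
time_s: 21.1
eef_pos: [0.4967, -0.1147, 0.0811]
ee_rot: [0.114, 3.139, -0.0]
ft_force: [0.1, -0.5, 1.3]
width: -0.0001
gripper_force: 0.0
```

drive_tool([
  [255,0.2,-0.1,0,0,0,0],
  [255,0.2,-0.1,0,0,0,0],
  [255,0.2,-0.1,0,0,0,0],
  [255,0.2,-0.1,0,0,0,0],
  [255,0.2,-0.1,0,0,0,0],
  [255,0.2,-0.1,0,0,0,0],
  [255,0.2,-0.1,0,0,0,0],
  [255,0,0,0,0,0,0],
  [255,0,0,0,0,0,0],
  [255,0,0,0,0,0,0],
])

```text
time_s: 21.93
eef_pos: [0.4833, -0.1199, 0.0807]
ee_rot: [0.113, 3.137, 0.001]
ft_force: [5.6, 3.7, 0.3]
width: 0.0001
gripper_force: 3.0
```

drive_tool([
  [255,-0.6,0.2,0,0,0,0],
  [255,-0.6,0.2,0,0,0,0],
  [255,0,0,-1.5,0,0,0],
  [255,0,0,-3,0,0,0],
  [255,0,0,-3,0,0,0],
  [200,0,0,-3,0,0,0],
  [100,0,0,-2,0,0,0],
  [20,0,0,0,0,0,0],
  [20,0,0,0,0,0,0],
  [20,0,0,0,0,0,0],
])

```text
time_s: 22.77
eef_pos: [0.4945, -0.1174, 0.205]
ee_rot: [-0.114, -3.139, -0.0]
ft_force: [0.9, 0.5, -1.2]
width: 0.0606
gripper_force: 0.0
```

```bash
python3 - <<'E'
from h import *
st();o,_,_=pegfind();print(o)
mv((.471,-.02,.12))
E
```

```text
{'time_s': np.float64(22.7667), 'eef_pos': array([ 0.4945, -0.1174,  0.205 ]), 'width': np.float64(0.0606), 'gripper_force': np.float64(0.0), 'ft_force': array([ 0.9135,  0.4503, -1.1994]), 'ft_torque': array([-0.0302,  0.0319, -0.0242])}
[(array([264., 171.]), np.int32(99), array([ 0.4649, -0.1241]), 'ang', np.float64(-1.205), 'r', np.float64(0.0363))]
shift cm [3.02 9.54 8.48] yaw now -4.17 z axis [-0.002  0.    -1.   ] t 22.8167 q [ 0.32  0.68 -0.27  1.78  0.26  0.71  1.41]
```

drive_tool([
  [20,1,3.2,0,0,0,0],
  [20,1,3.2,0,0,0,0],
  [20,1,3.15,0,0,0,0],
  [20,0,0,2.5,0,0,0],
  [20,0,0,2.5,0,0,0],
  [20,0,0,2,0,0,0],
  [20,0,0,1.5,0,0,0],
  [20,0,0,0,0,0,0],
  [20,0,0,0,0,0,0],
  [20,0,0,0,0,0,0],
])

```text
time_s: 23.65
eef_pos: [0.4717, -0.0199, 0.121]
ee_rot: [-0.114, -3.139, 0.0]
ft_force: [0.4, 0.2, 0.4]
width: 0.0788
gripper_force: 0.0
```

```bash
python3 - <<'E'
from h import *
st();mv((.471,-.0195,.083))
E
```

```text
{'time_s': np.float64(23.65), 'eef_pos': array([ 0.4717, -0.0199,  0.121 ]), 'width': np.float64(0.0788), 'gripper_force': np.float64(0.0), 'ft_force': array([0.4399, 0.1518, 0.3778]), 'ft_torque': array([ 0.0204, -0.0401, -0.0324])}
shift cm [0.08 0.04 3.8 ] yaw now -4.17 z axis [-0. -0. -1.] t 23.65 q [ 0.07  0.78 -0.16  1.99  0.3   0.39  1.17]
```

drive_tool([
  [20,0.07,0.04,1.2,0,0,0],
  [20,0,0,1.2,0,0,0],
  [20,0,0,0.8,0,0,0],
  [20,0,0,0.4,0,0,0],
  [60,0,0,0.2,0,0,0],
  [85,0,0,0,0,0,0],
  [150,0,0,0,0,0,0],
  [150,0,0,0,0,0,0],
  [150,0,0,0,0,0,0],
  [150,0,0,0,0,0,0],
], squeeze=25)

```text
time_s: 24.48
eef_pos: [0.4711, -0.0196, 0.0831]
ee_rot: [0.114, 3.139, -0.0]
ft_force: [-1.0, 0.8, 8.1]
width: 0.0472
gripper_force: 25.4
```

```bash
python3 - <<'E'
from h import *
st();mv((.471,-.0195,.083))
E
```

```text
{'time_s': np.float64(24.4833), 'eef_pos': array([ 0.4711, -0.0196,  0.0831]), 'width': np.float64(0.0472), 'gripper_force': np.float64(25.3696), 'ft_force': array([-1.0441,  0.7849,  8.0652]), 'ft_torque': array([0.1454, 0.2835, 0.0053])}
shift cm [0.01 0.01 0.01] yaw now -4.17 z axis [ 0.001 -0.    -1.   ] t 24.4833 q [ 0.04  0.86 -0.12  2.02  0.33  0.28  1.14]
```

drive_tool([
  [150,0,0,-0.1,0,0,0.05],
  [150,0,0,0,0,0,0.07],
  [150,0,0,0,0,0,0.07],
  [150,0,0,0,0,0,0.07],
  [150,0,0,0,0,0,0.07],
  [150,0,0,0,0,0,0.07],
  [150,0,0,0,0,0,0.07],
  [150,0,0,0,0,0,0.05],
  [150,0,0,0,0,0,0],
  [150,0,0,0,0,0,0],
])

```text
time_s: 25.32
eef_pos: [0.4708, -0.0203, 0.0834]
ee_rot: [-0.919, -3.004, 0.002]
ft_force: [1.1, -5.6, -12.7]
width: 0.0468
gripper_force: 32.9
```

```bash
python3 - <<'E'
from h import *
st();mv((.471,-.0195,.083))
E
```

```text
{'time_s': np.float64(25.3167), 'eef_pos': array([ 0.4708, -0.0203,  0.0834]), 'width': np.float64(0.0468), 'gripper_force': np.float64(32.9227), 'ft_force': array([  1.1213,  -5.5692, -12.7432]), 'ft_torque': array([-1.191 , -0.3273, -0.0357])}
shift cm [0.03 0.07 0.04] yaw now -34.03 z axis [-0.001 -0.001 -1.   ] t 25.3167 q [-0.01  0.86 -0.03  2.02  0.09  0.27  0.86]
```

drive_tool([
  [150,0,0,0.05,0,0,0.05],
  [150,0,0,0,0,0,0.05],
  [150,0,0,0,0,0,0.05],
  [150,0,0,0,0,0,0.05],
  [150,0,0,0,0,0,0],
  [150,0,0,0,0,0,0],
  [150,0,0,0,0,0,0],
  [150,0,0,0,0,0,0],
  [150,0,0,0,0,0,0],
  [150,0,0,0,0,0,0],
])

```text
time_s: 26.15
eef_pos: [0.4707, -0.0205, 0.0833]
ee_rot: [-1.215, -2.897, 0.002]
ft_force: [-2.4, -7.2, -0.2]
width: 0.0466
gripper_force: 34.0
```

```bash
python3 - <<'E'
from h import *
st();mv((.471,-.0195,.083))
E
```

```text
{'time_s': np.float64(26.15), 'eef_pos': array([ 0.4707, -0.0205,  0.0833]), 'width': np.float64(0.0466), 'gripper_force': np.float64(34.0454), 'ft_force': array([-2.4184, -7.2179, -0.1741]), 'ft_torque': array([-1.4913,  0.4156,  0.0156])}
shift cm [0.05 0.1  0.03] yaw now -45.5 z axis [-0.001 -0.001 -1.   ] t 26.15 q [-0.03  0.86  0.    2.02 -0.    0.27  0.75]
```

drive_tool([
  [150,-0.07,-0.07,0,0,0,0.04],
  [150,0,0,0,0,0,0.04],
  [150,0,0,0,0,0,0.04],
  [150,0,0,0,0,0,0.04],
  [150,0,0,0,0,0,0.04],
  [150,0,0,0,0,0,0],
  [150,0,0,0,0,0,0],
  [150,0,0,0,0,0,0],
  [150,0,0,0,0,0,0],
  [150,0,0,0,0,0,0],
])

```text
time_s: 26.98
eef_pos: [0.4704, -0.0208, 0.0832]
ee_rot: [-1.5, -2.76, 0.001]
ft_force: [-5.2, -3.3, 4.8]
width: 0.0465
gripper_force: 34.6
```

```bash
python3 - <<'E'
from h import *
st();mv((.471,-.0195,.083))
E
```

```text
{'time_s': np.float64(26.9833), 'eef_pos': array([ 0.4704, -0.0208,  0.0832]), 'width': np.float64(0.0465), 'gripper_force': np.float64(34.5731), 'ft_force': array([-5.2457, -3.3157,  4.8495]), 'ft_torque': array([-0.7125,  1.1602, -0.0212])}
shift cm [0.08 0.12 0.02] yaw now -57.03 z axis [-0.001 -0.    -1.   ] t 26.9833 q [-0.04  0.86  0.03  2.02 -0.1   0.27  0.65]
```

drive_tool([
  [150,-0.06,-0.06,0,0,0,0.04],
  [150,0,0,0,0,0,0.04],
  [150,0,0,0,0,0,0.04],
  [150,0,0,0,0,0,0.03],
  [150,0,0,0,0,0,0],
  [150,0,0,0,0,0,0],
  [150,0,0,0,0,0,0],
  [150,0,0,0,0,0,0],
  [150,0,0,0,0,0,0],
  [150,0,0,0,0,0,0],
])

```text
time_s: 27.82
eef_pos: [0.4702, -0.021, 0.0832]
ee_rot: [-1.701, -2.64, 0.001]
ft_force: [-5.8, 0.7, 5.6]
width: 0.0472
gripper_force: 34.6
```

```bash
cat >> h.py <<'E'
def tq(n=6):
    T=[]
    for _ in range(n): T.append(telemetry.state()['ft_torque'][2]);vision.capture('top')
    T=np.array(T);print('Tz',T.round(3),T.mean().round(4))
E
python3 - <<'E'
from h import *
st();tq();mv((.471,-.0195,.083))
E
```

```text
{'time_s': np.float64(27.8167), 'eef_pos': array([ 0.4702, -0.021 ,  0.0832]), 'width': np.float64(0.0472), 'gripper_force': np.float64(34.6144), 'ft_force': array([-5.7933,  0.7354,  5.5657]), 'ft_torque': array([0.1657, 1.2753, 0.0309])}
Tz [ 0.031  0.048 -0.011  0.099  0.121  0.109] 0.066
shift cm [0.11 0.14 0.01] yaw now -65.58 z axis [-0.001  0.    -1.   ] t 28.1167 q [-0.05  0.86  0.06  2.02 -0.16  0.27  0.57]
```

drive_tool([
  [150,0,-0.1,0,0,0,0.04],
  [150,0,0,0,0,0,0.04],
  [150,0,0,0,0,0,0.04],
  [150,0,0,0,0,0,0.03],
  [150,0,0,0,0,0,0],
  [150,0,0,0,0,0,0],
  [150,0,0,0,0,0,0],
  [150,0,0,0,0,0,0],
  [150,0,0,0,0,0,0],
  [150,0,0,0,0,0,0],
])

```text
time_s: 28.95
eef_pos: [0.4699, -0.0212, 0.0832]
ee_rot: [-1.895, -2.505, -0.001]
ft_force: [-1.7, 5.2, 5.8]
width: 0.0464
gripper_force: 34.6
```

```bash
python3 - <<'E'
from h import *
st();tq(10);mv((.471,-.0195,.083))
E
```

```text
{'time_s': np.float64(28.95), 'eef_pos': array([ 0.4699, -0.0212,  0.0832]), 'width': np.float64(0.0464), 'gripper_force': np.float64(34.6066), 'ft_force': array([-1.6983,  5.2306,  5.7756]), 'ft_torque': array([1.1075, 0.5314, 0.1196])}
Tz [0.12  0.144 0.097 0.082 0.102 0.079 0.128 0.11  0.092 0.127] 0.108
shift cm [0.14 0.15 0.02] yaw now -74.21 z axis [ 0.     0.001 -1.   ] t 29.45 q [-0.07  0.86  0.08  2.02 -0.23  0.27  0.49]
```

drive_tool([
  [150,-0.07,0,0,0,0,0.04],
  [150,0,0,0,0,0,0.04],
  [150,0,0,0,0,0,0.04],
  [150,0,0,0,0,0,0.03],
  [150,0,0,0,0,0,0],
  [150,0,0,0,0,0,0],
  [150,0,0,0,0,0,0],
  [150,0,0,0,0,0,0],
  [150,0,0,0,0,0,0],
  [150,0,0,0,0,0,0],
])

```text
time_s: 30.28
eef_pos: [0.4697, -0.0214, 0.0832]
ee_rot: [-2.076, -2.356, -0.001]
ft_force: [-4.7, 9.5, 8.2]
width: 0.0471
gripper_force: 34.8
```

```bash
python3 - <<'E'
from h import *
st();tq(10);mv((.471,-.0195,.083))
E
```

```text
{'time_s': np.float64(30.2833), 'eef_pos': array([ 0.4697, -0.0214,  0.0832]), 'width': np.float64(0.0471), 'gripper_force': np.float64(34.7885), 'ft_force': array([-4.6906,  9.4785,  8.2119]), 'ft_torque': array([1.9113, 0.9926, 0.0843])}
Tz [0.084 0.094 0.075 0.139 0.109 0.096 0.153 0.093 0.091 0.092] 0.1026
shift cm [0.17 0.15 0.02] yaw now -82.76 z axis [-0.001  0.001 -1.   ] t 30.7833 q [-0.08  0.86  0.1   2.02 -0.3   0.27  0.41]
```

drive_tool([
  [150,-0.15,0,0,0,0,0.04],
  [150,0,0,0,0,0,0.04],
  [150,0,0,0,0,0,0.04],
  [150,0,0,0,0,0,0.02],
  [150,0,0,0,0,0,0],
  [150,0,0,0,0,0,0],
  [150,0,0,0,0,0,0],
  [150,0,0,0,0,0,0],
  [150,0,0,0,0,0,0],
  [150,0,0,0,0,0,0],
])

```text
time_s: 31.62
eef_pos: [0.4695, -0.0216, 0.0831]
ee_rot: [-2.232, -2.205, -0.001]
ft_force: [-6.4, 17.7, 10.5]
width: 0.0473
gripper_force: 35.0
```

```bash
python3 - <<'E'
from h import *
st();tq(10);mv((.471,-.0195,.083))
E
```

```text
{'time_s': np.float64(31.6167), 'eef_pos': array([ 0.4695, -0.0216,  0.0831]), 'width': np.float64(0.0473), 'gripper_force': np.float64(35.0099), 'ft_force': array([-6.4155, 17.65  , 10.5228]), 'ft_torque': array([3.7429, 1.289 , 0.1786])}
Tz [0.179 0.221 0.127 0.187 0.192 0.202 0.221 0.228 0.22  0.194] 0.197
shift cm [0.21 0.14 0.01] yaw now -90.69 z axis [-0.002  0.003 -1.   ] t 32.1167 q [-0.09  0.87  0.12  2.02 -0.37  0.28  0.33]
```

drive_tool([
  [150,0.3,0,-0.05,0,0,0.03],
  [150,0,0,0,0,0,0.03],
  [150,0,0,0,0,0,0.03],
  [150,0,0,0,0,0,0.02],
  [150,0,0,0,0,0,0],
  [150,0,0,0,0,0,0],
  [150,0,0,0,0,0,0],
  [150,0,0,0,0,0,0],
  [150,0,0,0,0,0,0],
  [150,0,0,0,0,0,0],
])

```text
time_s: 32.95
eef_pos: [0.4693, -0.0211, 0.0833]
ee_rot: [-2.355, -2.077, 0.003]
ft_force: [-7.8, -1.9, -2.7]
width: 0.0468
gripper_force: 33.9
```

```bash
python3 - <<'E'
from h import *
st();tq(10);mv((.471,-.0195,.083))
E
```

```text
{'time_s': np.float64(32.95), 'eef_pos': array([ 0.4693, -0.0211,  0.0833]), 'width': np.float64(0.0468), 'gripper_force': np.float64(33.9106), 'ft_force': array([-7.8293, -1.8806, -2.7025]), 'ft_torque': array([-0.2836,  1.3992,  0.2743])}
Tz [0.274 0.185 0.188 0.178 0.284 0.218 0.183 0.198 0.255 0.306] 0.2269
shift cm [0.19 0.14 0.03] yaw now -97.16 z axis [-0.002 -0.    -1.   ] t 33.45 q [-0.11  0.87  0.15  2.02 -0.42  0.28  0.27]
```

drive_tool([
  [150,0,-0.1,0,0,0,0.03],
  [150,0,0,0,0,0,0.02],
  [150,0,0,0,0,0,0],
  [150,0,0,0,0,0,0],
  [150,0,0,0,0,0,0],
  [150,0,0,0,0,0,0],
  [150,0,0,0,0,0,0],
  [150,0,0,0,0,0,0],
  [150,0,0,0,0,0,0],
  [150,0,0,0,0,0,0],
])

```text
time_s: 34.28
eef_pos: [0.4691, -0.021, 0.0834]
ee_rot: [2.404, 2.022, -0.001]
ft_force: [-2.1, -4.4, -10.4]
width: 0.0465
gripper_force: 33.2
```

```bash
python3 - <<'E'
from h import *
st();tq(10);mv((.471,-.0195,.083))
E
```

```text
{'time_s': np.float64(34.2833), 'eef_pos': array([ 0.4691, -0.021 ,  0.0834]), 'width': np.float64(0.0465), 'gripper_force': np.float64(33.1577), 'ft_force': array([ -2.1182,  -4.3536, -10.3921]), 'ft_torque': array([-1.0261,  0.5448,  0.2141])}
Tz [0.214 0.204 0.227 0.232 0.242 0.232 0.185 0.258 0.21  0.152] 0.2156
shift cm [0.19 0.16 0.04] yaw now -99.88 z axis [-0. -0. -1.] t 34.7833 q [-0.11  0.87  0.16  2.03 -0.44  0.28  0.24]
```

drive_tool([
  [120,0,0,0,0,0,0],
  [90,0,0,0,0,0,0],
  [60,0,0,0,0,0,0],
  [20,0,0,0,0,0,0],
  [20,0,0,0,0,0,0],
  [20,0,0,-1,0,0,0],
  [20,0,0,-3,0,0,0],
  [20,0,0,-3,0,0,0],
  [20,0,0,-3,0,0,0],
  [20,0,0,-3,0,0,0],
])

```text
time_s: 35.62
eef_pos: [0.4691, -0.0208, 0.2152]
ee_rot: [2.404, 2.022, 0.0]
ft_force: [-0.3, 1.0, 0.1]
width: 0.0786
gripper_force: 0.0
```

drive_tool([
  [20,0,0,0,0,0,-0.12],
  [20,0,0,0,0,0,-0.12],
  [20,0,0,0,0,0,-0.12],
  [20,0,0,0,0,0,-0.12],
  [20,0,0,0,0,0,-0.12],
  [20,0,0,0,0,0,-0.12],
  [20,0,0,0,0,0,-0.12],
  [20,0,0,0,0,0,-0.12],
  [20,0,0,0,0,0,-0.12],
  [20,0,0,0,0,0,-0.12],
])

```text
time_s: 36.45
eef_pos: [0.4694, -0.0207, 0.2137]
ee_rot: [0.833, 3.029, 0.0]
ft_force: [-0.1, -1.0, -0.1]
width: 0.079
gripper_force: 0.0
```

drive_tool([
  [20,0,0,0,0,0,-0.12],
  [20,0,0,0,0,0,-0.12],
  [20,0,0,0,0,0,-0.12],
  [20,0,0,0,0,0,-0.12],
  [20,0,0,0,0,0,-0.12],
  [20,2,2,0,0,0,0],
  [20,2,2,0,0,0,0],
  [20,2,2,0,0,0,0],
  [20,0,0,0,0,0,0],
  [20,0,0,0,0,0,0],
])

```text
time_s: 37.28
eef_pos: [0.4057, 0.0364, 0.2139]
ee_rot: [-0.093, 3.14, -0.0]
ft_force: [0.7, -0.2, -0.7]
width: 0.0785
gripper_force: 0.0
```

```bash
python3 - <<'E'
from h import *
st();mv((.471,-.02,.23));o,w,s=pegfind();print(o)
np.savez('w6.npz',**w,eef_pos=s['eef_pos'],ee_rot=s['ee_rot'])
P=[[.4672,-.0225,.06],[.4815,.1,.06]];p=proj(w,P,s);print(p)
x0=int(max(0,min(295,p[:,0].min()-75)));y0=int(max(0,min(225,p[:,1].mean()-100)));print(x0,y0)
cv2.imwrite('pics/f.png',cv2.resize(w['pixels'][y0:y0+195,x0:x0+265],None,fx=3,fy=3,interpolation=cv2.INTER_CUBIC))
E
```

```text
{'time_s': np.float64(37.2833), 'eef_pos': array([0.4057, 0.0364, 0.2139]), 'width': np.float64(0.0785), 'gripper_force': np.float64(0.0), 'ft_force': array([ 0.6781, -0.2263, -0.6739]), 'ft_torque': array([-0.0277, -0.0386,  0.0141])}
shift cm [-6.19 -6.02 -1.61] yaw now 3.38 z axis [ 0.001 -0.    -1.   ] t 37.2833 q [-0.06  0.54 -0.18  2.1   0.19  0.51  1.25]
[(array([104., 247.]), np.int32(71), array([ 0.4617, -0.1231]), 'ang', np.float64(-1.282), 'r', np.float64(0.0344))]
[[210.87161834 254.10676535]
 [332.51781264 273.45545831]]
135 163
```

View pics/f.png

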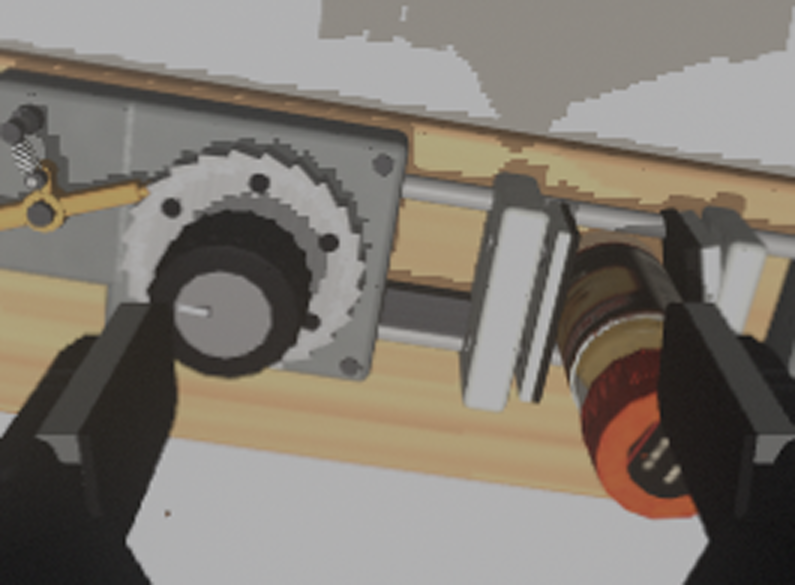

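The last picture shows the jar upright between the jaws, the pawl nose in the teeth (crop (145,190)), and the pad pushed towards its block. I'll compare block-to-pad distance with the earlier unpressed picture.

```bash
python3 - <<'E'
from h import *
th=np.radians(-6.15);A=np.array([[np.cos(th),-np.sin(th)],[np.sin(th),np.cos(th)]]);C=np.array([.498,.0296])
def v(w,pts,off,k,z): 
    return (unproj(w,np.array(pts)/k+off,z,w)[:,:2]-C)@A
a=dict(np.load('w3.npz'));b=dict(np.load('w6.npz'))
for n,w,off,bl,pad in(('open',a,(220,150),[(400,90),(304,283)],[(462,130),(378,297)]),('now',b,(135,163),[(550,212),(503,408)],[(578,235),(537,402)])):
    B=v(w,bl,off,3,.065);P=v(w,pad,off,3,.056)
    print(n,'block',B.round(4).tolist(),'pad',P.round(4).tolist(),'gap y',(P[:,1].mean()-B[:,1].mean()).round(4))
print('knob marks n/a')
tq(1);t=vision.capture('top')
for p in((318,237),(367,231)): print(t['pixels'][p[1]-3:p[1]+3,p[0]-3:p[0]+3].mean())
t0=cv2.imread('pics/top0.png');d=cv2.absdiff(t0,t['pixels']).max(2)[195:250,300:390];ys,xs=np.nonzero(d>40);print('changed px',len(xs),xs.min()+300 if len(xs) else 0,xs.max()+300 if len(xs) else 0,ys.min()+195 if len(xs) else 0,ys.max()+195 if len(xs) else 0)
E
```

```text
open block [[-0.0623, 0.0122], [0.0102, 0.0128]] pad [[-0.0572, 0.0405], [0.0083, 0.0423]] gap y 0.0289
now block [[-0.066, 0.0438], [0.0073, 0.0433]] pad [[-0.0561, 0.0566], [0.0088, 0.0566]] gap y 0.0131
knob marks n/a
Tz [-0.03] -0.0303
219.88888888888889
213.7314814814815
changed px 571 314 344 195 221
```

```bash
python3 - <<'E'
from h import *
th=np.radians(-6.15);A=np.array([[np.cos(th),-np.sin(th)],[np.sin(th),np.cos(th)]]);C=np.array([.498,.0296])
for c in('top','scene'):
    t=vision.capture(c);q=C+A@[-.025,.0775];e=proj(t,[*q,.124])[0].astype(int)
    h=cv2.cvtColor(t['pixels'],cv2.COLOR_BGR2HSV);m=cv2.inRange(h,(0,120,50),(12,255,255));k=np.zeros_like(m);k[e[1]-18:e[1]+18,e[0]-18:e[0]+18]=1;ys,xs=np.nonzero(m*k);print(c,e,len(xs))
    if len(xs): print((A.T@(unproj(t,[(xs.mean(),ys.mean())],.118)[0,:2]-C)).round(4))
E
```

```text
top [148 198] 0
scene [207 117] 21
[-0.0319  0.0866]
```

drive_tool([
  [20,0,0,-2,0,0,0],
  [20,0,0,-2,0,0,0],
  [20,0,-3,-1,0,0,0],
  [20,0,-3.5,0,0,0,0],
  [20,0,-3.5,0,0,0,0],
  [20,0,-3.5,0,0,0,0],
  [20,0,-3.5,0,0,0,0],
  [20,0,-3,0,0,0,0],
  [20,0,0,0,0,0,0],
  [20,0,0,0,0,0,0],
])

```text
time_s: 38.37
eef_pos: [0.4171, -0.1656, 0.2633]
ee_rot: [0.084, -3.14, 0.0]
ft_force: [0.2, 1.0, 0.2]
width: 0.0785
gripper_force: 0.0
```

```bash
python3 - <<'E'
from h import *
th=np.radians(-6.15);A=np.array([[np.cos(th),-np.sin(th)],[np.sin(th),np.cos(th)]]);C=np.array([.498,.0296])
st()
for c in('top','scene'):
    t=vision.capture(c);q=C+A@[-.025,.0775];e=proj(t,[*q,.124])[0].astype(int)
    h=cv2.cvtColor(t['pixels'],cv2.COLOR_BGR2HSV);m=cv2.inRange(h,(0,120,50),(12,255,255));k=np.zeros_like(m);k[e[1]-18:e[1]+18,e[0]-18:e[0]+18]=1;ys,xs=np.nonzero(m*k);print(c,e,len(xs))
    if len(xs):
        (x,y),r=cv2.minEnclosingCircle(np.c_[xs,ys].astype(np.float32));print(x,y,r,(A.T@(unproj(t,[(x,y)],.12)[0,:2]-C)).round(4))
E
```

```text
{'time_s': np.float64(38.3667), 'eef_pos': array([ 0.4171, -0.1656,  0.2633]), 'width': np.float64(0.0785), 'gripper_force': np.float64(0.0), 'ft_force': array([0.1774, 0.9614, 0.2327]), 'ft_torque': array([ 0.0423, -0.0065, -0.0354])}
top [148 198] 261
152.37791442871094 200.8023223876953 13.670485496520996 [-0.029   0.0695]
scene [207 117] 133
207.4891357421875 119.4293441772461 9.250227928161621 [-0.0269  0.075 ]
```

```bash
python3 -c "
from rig import ctrl
print(ctrl.finish_job())"
```

```text
the job is handed in; nothing more can be done
None
```

I handed the job in with the jar standing upright in the vice, the pawl in the teeth, the jaw pressing at an estimated 8–14 N (not measured directly), and both shakers where they stood.

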